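# Lid a property tub

### The job

Book in the recovered voice recorder: lay it flat, face up, on the floor of the big open tub, without dropping it in, then put on the lid that fits and press it down until both its ends have snapped fully home. Leave the other things on the bench where they are.

Things in the scene. Friction and masses are not known exactly. Their poses are not given: they have to be found in the camera images.
- tub: Open white plastic tub, loose: 168 mm long (own x) by 136 wide (y) over its rim, 58 high; origin at the centre of its underside, z up. Walls 2.5 mm, tapering 5 mm a side; floor 3 mm thick, inside about 145 x 113 mm at the floor. Rim: a round bead 6 mm thick; the lid's end tabs snap under its outer edge. The lid fits either way round. Mass 0.2 kg.
- lid_grip (a point): The fitting lid, same plastic: 177 mm long (own x) by 144 wide, 21 high without grip, skirt 18 mm deep that goes outside the tub's rim (play a side: 1.3 mm along x; along y 3.5 mm at its mouth, 1.5 home). Lies skirt down. This point: centre of the arched grip bar on top, along x: 76 mm long, 14 wide (y), 12 thick, open below; 22 mm above the flat top, 43 mm above the skirt's edge. Mass 0.1 kg.
- lid_end_a (a point): On the flat top of the fitting lid, 72 mm from its centre towards +x, the place to press that end. A sprung tab in the middle of each short end snaps under the rim. Laid on the tub unsnapped, the flat top is about 71 mm above the bench; snapped home, 61 mm. Each end takes about 8 N and drops 10 mm; both can also be pressed at once through the grip.
- lid_end_b (a point): The same point at the -x end of the fitting lid.
- recorder_mid (a point): The pocket voice recorder, black with a silver face, small screen and round button: a flat bar 104 mm long (its own x), 36 mm wide (y), 20 mm thick, lying flat with its face up. This point is its centre, 10 mm above its underside. Mass 0.1 kg.
- small_lid_grip (a point): A smaller lid of the same make, 138 x 98 mm, that does not fit this tub; not to be moved. Centre of its grip bar (60 mm long), 43 mm above the bench.
- tape_roll_mid (a point): A roll of brown packing tape lying flat, 92 mm across, 48 mm high; not to be moved. Its centre, 24 mm above the bench.
- stapler_mid (a point): A black desk stapler, 135 mm long (x), 36 mm wide, about 58 mm high; not to be moved. Its centre, 26 mm above the bench.
Things that resemble listed ones, but are neither listed nor needed, are in the scene too. What is shaped like the part that bears recorder_mid but pink is not meant.

How it is judged (in metres and radians):
On the way, in this order (a step that is already met when the one before it is completed fails the run):
1. the recorder lies flat on the floor of the tub, let go (x of recorder_mid in the frame of tub between -0.07 and 0.07 m and y of recorder_mid in the frame of tub between -0.045 and 0.045 m and height (world z) of recorder_mid below 0.018 m and angle between recorder_mid's own z axis and vertical below 0.15 rad and contact force between the fingers and recorder below 0.1 N), for 0.2 s.
2. the lid is home on the tub at both ends (z of each of lid_end_a, lid_end_b in the frame of tub below 0.0635 m and horizontal distance between lid_grip and tub below 0.006 m and angle between the x axis of lid_grip and the x axis of tub, either way round below 0.08 rad), for 0.2 s.
At the end, for the whole second after the job is handed in: The recorder lies flat (within 0.15 rad, face up) on the tub's floor; the fitting lid is home on the tub, centred within 6 mm and with the flat top at both end points no more than 63.5 mm above the tub's underside (home is 61 mm, unsnapped is 71 mm); the tub stands level on the bench, at rest (all of step 2 and x of recorder_mid in the frame of tub between -0.07 and 0.07 m and y of recorder_mid in the frame of tub between -0.045 and 0.045 m and height (world z) of recorder_mid below 0.018 m and angle between recorder_mid's own z axis and vertical below 0.15 rad and angle between tub's own z axis and vertical below 0.05 rad and height (world z) of tub below 0.004 m and linear speed of tub below 0.02 m/s); the robot touches nothing.
It fails at once if the recorder is dropped (let go and falling faster than 0.7 m/s) (linear speed of recorder above 0.7 m/s and contact force between the fingers and recorder below 0.1 N).
It fails at once if the smaller lid, the tape roll or the stapler is moved by more than 30 mm (distance of any of small_lid_grip, tape_roll_mid, stapler_mid from where it was at the start of the episode above 0.03 m).
It also fails if it takes over 59 s, if anything falls off the work surface, if the arm or the gripper's body presses on something with over 40 N, if the wrist force passes 120 N, or if a joint passes its speed limit or range.

### The arm

A 7-joint arm with a two-finger parallel gripper is mounted at the origin on the work surface. World frame = base frame: x ahead of the robot, y to its left, z up, the work surface at z = 0. Lengths are in mm, angles in degrees, forces in N, time in s.
With the tool pointing down it reaches from about 425 to 950 mm from the base axis. Payload 4.7 kg.
Tool frame: the origin (TCP) lies on the front face of the gripper's body, between the roots of the fingers; the fingertips stand 73 mm ahead of it and the grasp point (between the pads) lies 54 mm ahead of it; z points along the fingers, y is the direction in which the jaws open and shut (so a half turn about z gives the same grasp; the last joint's range is limited). The gripper opens to 85 mm and grips with 20 to 120 N. Pads are 22 mm wide; open, the fingers measure 114 mm over their backs; the gripper's body (76 mm by 85 mm) begins 54 mm behind the grasp point. The pads swing forward as they close: fully open they stand 13 mm farther back than shut.
Start: joints at [-71.557, 26.849, -2.785, 87.806, 1.381, 65.374, -4.715], TCP at [231.925, 633.918, 303.935] pointing down, gripper open.
Joint ranges: [-148.3, 148.3], [-19.14, 114.17], [-79.39, 73.82], [5.75, 140.21], [-59.74, 239.74], [12.07, 113.84], [-152.46, 152.46]. Speed limits (degrees/s): [147.25, 147.25, 180, 180, 180, 180, 180].

### API

Orientations are given as a 3x3 rotation matrix whose columns are the frame's x, y, z axes.
In Python, from workcell import get_state, read_camera, get_calibration, finish_job, outline_of gives the robot as it stands. The module is installed in compiled form; this text tells all that it offers.
- The arm moves only by the tool step_arm, never from a script. Its arguments are lists of equal length, an entry for each row: "dp": the shift along the tool's x, y, z in mm, a list of three; "turn": the turn about the tool's z in rad. A call has 1 to 5 rows; each row is the pose to reach, as a shift and turn from the pose commanded when the call began, along the tool's axes at that moment; what a row does not reach only later rows make up. A row lasts 1/8 s, in which the tool goes at most 62.5 mm and 10.7 degrees, less where a joint would pass 70% of its speed; a pose out of reach is approached as far as the arm can. A call with a gripper value outside its range is refused whole. "claw" is the closure, from -1 (fully open) to 1 (shut), so that 0 is half open, set as the call begins (left out, the last holds). The fingers move at their own pace and stop on an object; the grip force is fixed at half the most. Time passes only in rows, so rows that repeat a pose let the fingers close. It gives the time, the measured TCP pose, the force and the opening at its end, in the units of the state.
- get_state(): the state, without advancing time (a new reading comes with each control period).
- read_camera(name): name is "scene" or "top" or "wrist"; returns the picture (400x640x3 uint8, blue, green, red); there is no depth.
- get_calibration(name): a dict with "fx", "fy", "cx", "cy" (pixels), "xyz" and "attitude" of the camera in the world; the wrist camera has in their place "tool_from_camera" (4x4, takes a point from camera to tool coordinates, whose origin is the TCP and whose axes are the flange's). Camera axes: x right, y up, looking along -z (the intrinsics and any distortion apply to the point x, -y, -z); pixel columns grow to the right and rows downward; lengths in mm; the calibration is good to about 2 mm. A picture is of the moment at which its call begins: read the wrist's pose just before it. get_calibration takes no time and is no camera call.
- finish_job(): hands the job in, once; it reports no verdict.
Trained networks look in the newest picture that a camera, given by its name, has taken for a name from the list of things; names that differ only in an ending like _2 or _b are one class to them, and where a whole thing is asked for, a point or a joint stands for the part that bears it (a point fixed in the world has none). Each returns a list of dicts, best first, with "score" (0 to 1); they miss things now and then, are a little off and sometimes report something else, mostly with a low value. They report only what shows in the picture. A call takes as long as a camera call. They do not tell look-alikes from the thing itself.
- outline_of(camera, thing): "region" (400x640 bool, what is visible of it) and "xy" ([column, row] in pixels, amid what is visible of it).
The state is a dict: "time": time; "joint_pos": joint angles; "dq": joint speeds; "joint_torque": joint torques, N m; "ee_pos": TCP position; "tcp_rot": TCP orientation; "force": force on the tool from outside, world axes, zero at the start; "moment": the same for the moment, N m; "opening": finger opening in mm.
Only numpy, scipy, OpenCV 4.12 (cv2) and the standard library are available. Lean on these libraries where they do the work, as an engineer would, in place of code of your own. Each camera call takes 0.05 s, during which the arm holds its last target.

## Working session

There is one attempt and no reset: what is moved stays moved. The work goes in short steps, Python scripts to look and compute and a tool call to move; the robot and the scene stay as the last step left them, time stands still between calls to the robot, and variables do not carry over. Pictures are saved under pics/ and viewed, and the job is handed in when it is done.

Besides the shell and the picture viewer there is one more tool, called after "Emit:" in YAML: its name, and indented under it one key for each argument. step_arm: Moves the arm, as the interface text tells. Its arguments: {"type":"object","properties":{"dp":{"type":"array","items":{"type":"array","items":{"type":"number"}}},"turn":{"type":"array","items":{"type":"number"}},"claw":{"type":"number"}},"required":["dp","turn"]}

```bash
mkdir -p pics; python3 - <<'E'
from workcell import *
import cv2
s=get_state()
for k in s: print(k,s[k])
for c in ["scene","top","wrist"]:
    cv2.imwrite(f"pics/{c}0.png",read_camera(c)); print(c,get_calibration(c))
E
```

```text
time 0.0
joint_pos [-71.55641314  26.89926489  -2.78644191  87.87373544   1.37983291
  65.37450955  -4.71359325]
dq [ 0.00595215 -0.01661921 -0.05485203 -0.03840414  0.06793077  0.05239052
 -0.10830746]
joint_torque [-7.02573470e-05 -5.10305393e+01 -4.68518736e-02 -2.37715048e+01
  1.05486671e-02  7.61017174e-03  1.43302339e-05]
ee_pos [231.77449088 633.49288621 302.83824945]
tcp_rot [[-9.39128602e-01  3.43565206e-01 -6.45922959e-04]
 [ 3.43565811e-01  9.39126717e-01 -1.88197654e-03]
 [-3.99781519e-05 -1.98933505e-03 -9.99998020e-01]]
force [-0.38204727  0.52404693 -0.2806371 ]
moment [ 0.0059775   0.01306221 -0.02633173]
opening 85.76841793503095
scene {'fx': 422.2429205134224, 'fy': 422.2429205134224, 'cx': 322.87567613726185, 'cy': 194.15254528198474, 'xyz': array([1122.34424895,  770.83728969,  977.35739775]), 'attitude': array([[-0.77688664, -0.45377809,  0.43650038],
       [ 0.62945265, -0.54279814,  0.55602117],
       [-0.01537863,  0.70672174,  0.70732445]])}
top {'fx': 375.5945701440366, 'fy': 375.5945701440366, 'cx': 318.57486223586346, 'cy': 197.27860243947273, 'xyz': array([ 513.36342188,   66.84598318, 1149.36658197]), 'attitude': array([[ 2.73667090e-03,  9.98262846e-01, -5.88540671e-02],
       [-9.99996018e-01,  2.69141701e-03, -8.48172529e-04],
       [-6.88298286e-04,  5.88561539e-02,  9.98266237e-01]])}
wrist {'fx': 284.1289664693441, 'fy': 284.1289664693441, 'cx': 321.0560109822668, 'cy': 199.48191744991013, 'tool_from_camera': array([[ 3.53479084e-04,  9.60916797e-01,  2.76837108e-01,
         7.13608632e+01],
       [ 9.99999816e-01, -4.75947939e-04,  3.75193017e-04,
        -2.06791124e+00],
       [ 4.92289324e-04,  2.76836925e-01, -9.60916789e-01,
        -7.11354941e+01],
       [ 0.00000000e+00,  0.00000000e+00,  0.00000000e+00,
         1.00000000e+00]])}
```

View pics/top0.png

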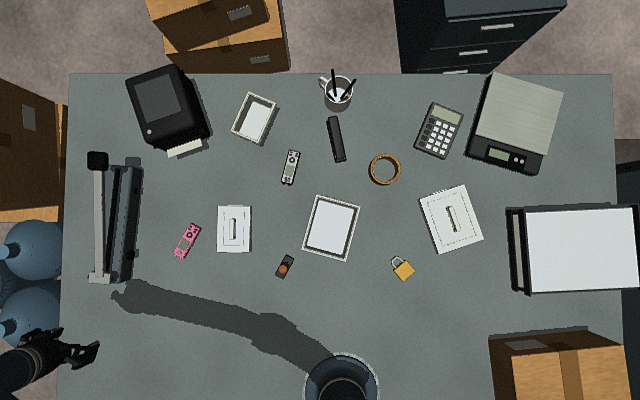

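View pics/scene0.png

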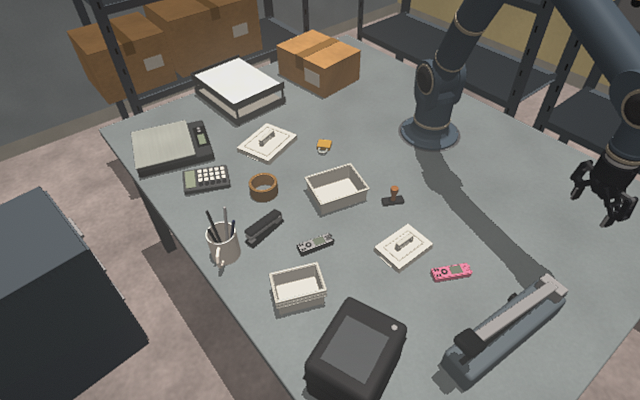

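View pics/wrist0.png

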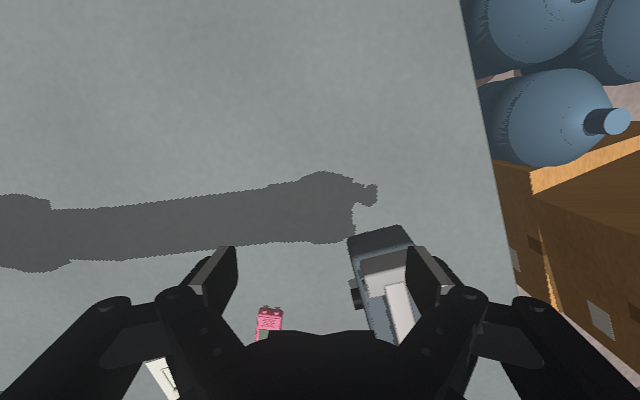

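Candidates, as pixels in the top view:
- **Recorder:** the silver-faced bar at (290,167) fits the description. The pink one at (187,240) is the look-alike, and the stapler is at (336,139).
- **Tub:** the big one is at (331,228). The small one at (255,118) is a decoy.
- **Lid:** the larger one is at (451,218). The small one at (235,229) is not to be moved.

Next I'll measure all of these.

```bash
cat > h.py <<'E'
from workcell import *
import numpy as np, cv2
from scipy.optimize import least_squares
def cam(name,st=None):
    c=get_calibration(name)
    if name=="wrist":
        st=st or get_state(); T=c["tool_from_camera"]; R=st["tcp_rot"]
        return c,R@T[:3,:3],R@T[:3,3]+st["ee_pos"]
    return c,np.array(c["attitude"]),np.array(c["xyz"])
def rays(cm,px):
    c,R,o=cm; px=np.atleast_2d(px).astype(float)
    d=np.c_[(px[:,0]-c["cx"])/c["fx"],-(px[:,1]-c["cy"])/c["fy"],-np.ones(len(px))]@R.T
    return o,d
def onplane(cm,px,z):
    o,d=rays(cm,px); return o+d*((z-o[2])/d[:,2])[:,None]
def proj(cm,P):
    c,R,o=cm; q=(np.atleast_2d(P)-o)@R
    return np.c_[c["cx"]-c["fx"]*q[:,0]/q[:,2], c["cy"]+c["fy"]*q[:,1]/q[:,2]]
def tri(cms,pxs):
    A=np.zeros((3,3));b=np.zeros(3)
    for cm,p in zip(cms,pxs):
        o,d=rays(cm,p); d=d[0]/np.linalg.norm(d[0]); M=np.eye(3)-np.outer(d,d); A+=M;b+=M@o
    return np.linalg.solve(A,b)
def rect(cm,region,z):
    k,_=cv2.findContours(region.astype(np.uint8),cv2.RETR_EXTERNAL,cv2.CHAIN_APPROX_NONE)
    k=max(k,key=cv2.contourArea)[:,0]
    P=onplane(cm,k,z)[:,:2].astype(np.float32)
    (c,s,a)=cv2.minAreaRect(P)
    if s[0]<s[1]: s=s[::-1];a+=90
    return np.round(c,1),np.round(s,1),round((a+90)%180-90,1)
E
python3 - <<'E'
from h import *
im={c:read_camera(c) for c in ["top","scene"]}
zs=dict(tub=58,lid_grip=21,recorder_mid=20,small_lid_grip=21,tape_roll_mid=48,stapler_mid=50)
for n,z in zs.items():
    for c in ["top","scene"]:
        for r in outline_of(c,n)[:3]:
            print(n,c,round(r["score"],2),np.round(r["xy"]),rect(cam(c),r["region"],z))
cv2.imwrite("pics/crop1.png",cv2.resize(im["top"][90:290,160:500],None,fx=2.3,fy=2.3,interpolation=2))
E
```

```text
tub top 0.68 [329. 228.] (array([489.6,  34. ]), array([170.9, 137.5]), -15.9)
tub scene 0.8 [338. 189.] (array([501.5,  52.2]), array([177.4, 169.8]), -15.4)
lid_grip top 0.76 [448. 220.] (array([ 516.7, -326.2]), array([179.4, 151.6]), 19.3)
lid_grip scene 0.91 [269. 145.] (array([ 523.2, -317.9]), array([199. , 161.5]), 19.2)
recorder_mid top 0.75 [291. 167.] (array([669.8, 154.5]), array([108.4,  37.6]), -13.5)
recorder_mid top 0.74 [190. 239.] (array([447.4, 462.6]), array([110. ,  40.3]), -30.0)
recorder_mid scene 0.98 [316. 242.] (array([676.6, 161.4]), array([106.6,  43.6]), -14.4)
recorder_mid scene 0.68 [448. 273.] (array([455.3, 470.8]), array([110.5,  46.9]), -28.9)
small_lid_grip scene 0.98 [401. 252.] (array([491.7, 330. ]), array([154.4, 109.4]), 0.7)
small_lid_grip scene 0.66 [262. 184.] (array([ 659.7, -135.3]), array([137.2,  91.6]), 65.7)
tape_roll_mid top 0.68 [392. 166.] (array([ 661.8, -125.7]), array([96.8, 89.5]), -45.1)
tape_roll_mid scene 0.68 [262. 190.] (array([ 675.6, -107.7]), array([137. ,  90.5]), 61.0)
stapler_mid top 0.88 [338. 140.] (array([752.5,  18.2]), array([135.3,  35.7]), 12.4)
stapler_mid top 0.45 [234. 228.] (array([485.1, 312.8]), array([133.8, 102.3]), 1.1)
stapler_mid scene 0.67 [262. 189.] (array([ 675.4, -105.7]), array([134.7,  90.1]), 65.8)
stapler_mid scene 0.6 [262. 232.] (array([768.6,  35.6]), array([145.1,  65. ]), 9.3)
```

View pics/crop1.png

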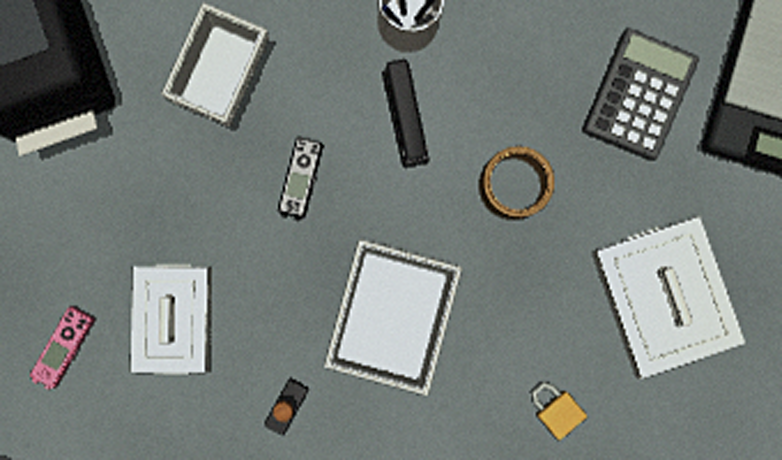

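```bash
cat >> h.py <<'E'
def go(x,y,z,yaw=None,n=None,st=None):
    """print dp in tool axes to reach TCP x,y,z with tool-x at world yaw (mod 180)"""
    st=st or get_state(); R=st["tcp_rot"]; d=R.T@(np.array([x,y,z])-st["ee_pos"])
    cur=np.degrees(np.arctan2(R[1,0],R[0,0])); t=0
    if yaw is not None: t=-np.radians((yaw-cur+90)%180-90)
    print("t",round(st["time"],2),"pos",np.round(st["ee_pos"],1),"yaw",round(cur,2),"dp",np.round(d,1),"turn",round(t,4),"rows",round(np.linalg.norm(d)/60,1),"F",np.round(st["force"],1),"open",round(st["opening"],1),"J",np.round(st["joint_pos"]))
E
python3 -c "
from h import *
go(670,155,300,-13.5)"
```

```text
t 0.85 pos [231.9 633.9 304. ] yaw 159.91 dp [-576.  -299.3    3.9] turn -0.1151 rows 10.8 F [ 0.2 -0.4  0. ] open 85.5 J [-72.  27.  -3.  88.   1.  65.  -5.]
```

Emit:
step_arm:
  dp:
    - [-53,-27,0]
    - [-106,-54,1]
    - [-159,-82,2]
    - [-212,-109,2]
    - [-265,-137,2]
  turn: [-0.01,-0.02,-0.03,-0.04,-0.05]

```text
time: 1.48
ee_pos: [434.9, 412.7, 302.2]
tcp_rot: [[-0.955, 0.296, 0.0], [0.296, 0.955, 0.001], [-0.0, 0.001, -1.0]]
force: [0.6, 0.0, 0.1]
opening: 85.5
```

```bash
python3 -c "
from h import *
go(670,155,300,-13.5)"
```

```text
t 1.48 pos [434.9 412.7 302.2] yaw 162.8 dp [-300.8 -176.7    2.1] turn -0.0646 rows 5.8 F [0.6 0.  0.1] open 85.5 J [-48.  20.   1.  99.  -0.  61.  26.]
```

Emit:
step_arm:
  dp:
    - [-53,-31,0]
    - [-106,-62,1]
    - [-159,-93,1]
    - [-212,-124,1]
    - [-265,-155,1]
  turn: [-0.01,-0.02,-0.03,-0.05,-0.065]

```text
time: 2.1
ee_pos: [642.1, 186.3, 301.1]
tcp_rot: [[-0.973, 0.233, 0.0], [0.233, 0.973, 0.001], [-0.0, 0.001, -1.0]]
force: [0.8, 0.1, -1.0]
opening: 85.6
```

```bash
python3 -c "
from h import *
go(670,155,300,-13.5)
im=read_camera('wrist');cv2.imwrite('pics/w1.png',im)
cm=cam('wrist')
for r in outline_of('wrist','recorder_mid'): print(r['score'],r['xy'],rect(cm,r['region'],20))
for r in outline_of('wrist','tub'): print(r['score'],r['xy'],rect(cm,r['region'],58))
"
```

```text
t 2.1 pos [642.1 186.3 301.1] yaw 166.54 dp [-34.4 -23.9   1.1] turn 0.0007 rows 0.7 F [ 0.8  0.1 -1. ] open 85.6 J [-24.  26.   6.  89.  -3.  64.  59.]
0.84 [302.3, 198.2] (array([674. , 139.9]), array([106.8,  36.5]), -14.4)
0.95 [142.4, 74.8] (array([502.3,  23.3]), array([152.7, 149. ]), -16.1)
```

View pics/w1.png

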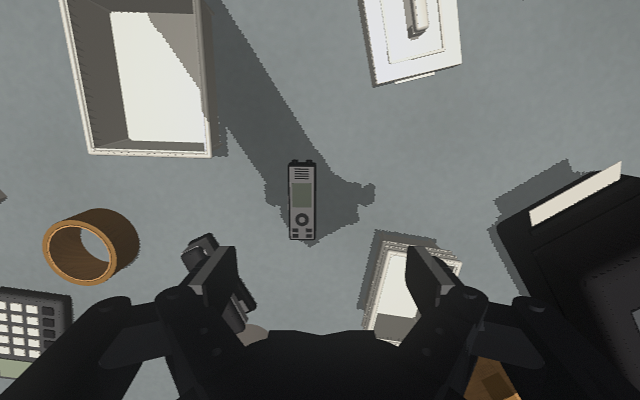

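```bash
python3 -c "
from h import *
go(670,155,300,-13.5)
cm=cam('wrist')
im=read_camera('wrist');cv2.imwrite('pics/w1b.png',im)
for r in outline_of('wrist','recorder_mid'): print(r['score'],r['xy'],rect(cm,r['region'],20))
for r in outline_of('wrist','tape_roll_mid'): print(r['score'],r['xy'],rect(cm,r['region'],48))
go(670,155,300,-13.5)
print(proj(cm,[[670,155,20]]))
"
```

```text
t 2.25 pos [643.2 182.6 300.6] yaw 166.02 dp [-32.7 -20.3   0.7] turn -0.0084 rows 0.6 F [ 0.4  0.9 -0. ] open 85.5 J [-24.  26.   7.  89.  -3.  64.  59.]
0.57 [307.2, 195.5] (array([667. , 152.3]), array([107.3,  36.6]), -14.1)
0.67 [90.7, 250.2] (array([ 659. , -114.2]), array([127.9,  93.3]), -84.0)
t 2.4 pos [640.2 189.1 300.7] yaw 166.6 dp [-36.9 -26.3   0.7] turn 0.0017 rows 0.8 F [-0.8 -0.4  0.6] open 85.3 J [-24.  26.   6.  90.  -3.  64.  59.]
[[307.41541526 201.34432628]]
```

Emit:
step_arm:
  dp:
    - [-12,-9,20]
    - [-24,-18,50]
    - [-34,-25,80]
    - [-36,-26,90]
    - [-36,-26,90]
  turn: [0,0,0,0,0]

```text
time: 3.02
ee_pos: [669.3, 154.3, 209.8]
tcp_rot: [[-0.972, 0.233, -0.002], [0.233, 0.972, -0.0], [0.002, -0.001, -1.0]]
force: [-0.1, -0.7, 1.5]
opening: 85.1
```

Emit:
step_arm:
  dp:
    - [0,0,0]
    - [0,0,0]
  turn: [0,0]

```text
time: 3.28
ee_pos: [670.1, 154.7, 212.3]
tcp_rot: [[-0.973, 0.233, 0.002], [0.233, 0.973, 0.001], [-0.002, 0.001, -1.0]]
force: [-0.1, -0.1, -0.3]
opening: 85.6
```

```bash
python3 -c "
from h import *
for i in range(3):
  go(670,155,71,-13.5)
  cm=cam('wrist')
  im=read_camera('wrist')
  for r in outline_of('wrist','recorder_mid')[:1]: print(r['score'],r['xy'],rect(cm,r['region'],20))
cv2.imwrite('pics/w2.png',im)
"
```

```text
t 3.27 pos [670.1 154.7 212.3] yaw 166.54 dp [5.000e-01 1.000e-01 1.413e+02] turn 0.0007 rows 2.4 F [-0.1 -0.1 -0.3] open 85.6 J [-21.  33.   6.  92.  -4.  56.  63.]
0.95 [321.3, 188.8] (array([667.2, 152.5]), array([107.9,  36.4]), -14.3)
t 3.38 pos [670.  154.3 211.9] yaw 166.52 dp [  0.3   0.5 140.9] turn 0.0003 rows 2.3 F [0.5 0.8 0.2] open 85.4 J [-21.  33.   6.  92.  -4.  56.  63.]
0.71 [322.8, 188.8] (array([667.3, 152.2]), array([106.9,  36.7]), -14.1)
t 3.48 pos [669.9 154.2 211.5] yaw 166.51 dp [  0.2   0.7 140.5] turn 0.0001 rows 2.3 F [0.1 0.4 0.3] open 85.5 J [-21.  33.   6.  92.  -4.  56.  63.]
0.92 [323.2, 190.2] (array([667.1, 152.6]), array([106.5,  36.3]), -13.3)
```

View pics/w2.png

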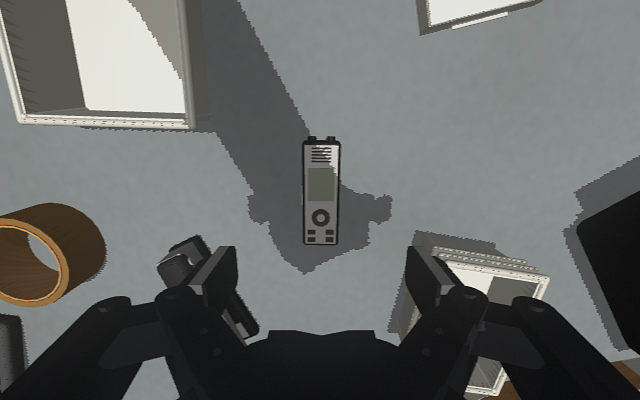

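Emit:
step_arm:
  dp:
    - [1,-1,40]
    - [2,-1,80]
    - [2,-1,115]
    - [2,-1,132]
    - [2,-1,132]
  turn: [0,0,0,0,0]
  claw: -0.4

```text
time: 4.2
ee_pos: [667.2, 153.3, 78.0]
tcp_rot: [[-0.972, 0.234, -0.002], [0.234, 0.972, -0.0], [0.002, -0.001, -1.0]]
force: [0.4, -0.7, 0.7]
opening: 59.7
```

```bash
python3 -c "
from h import *
go(667.5,152.5,71,-13.5)
cv2.imwrite('pics/w3.png',read_camera('wrist'))
"
```

```text
t 4.2 pos [667.2 153.3  78. ] yaw 166.49 dp [-0.5 -0.7  7. ] turn -0.0002 rows 0.1 F [ 0.4 -0.7  0.7] open 59.7 J [-20.  41.   5.  96.  -5.  43.  64.]
```

View pics/w3.png

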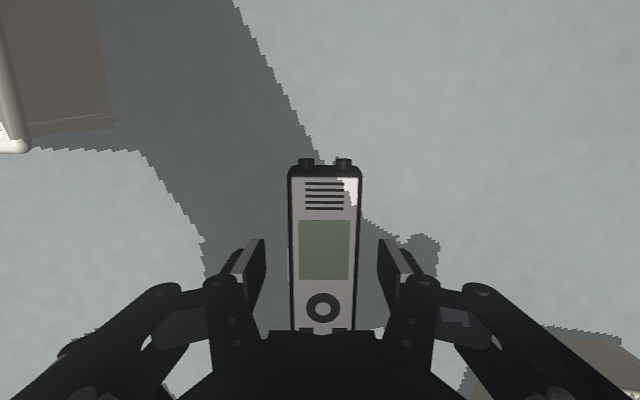

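Emit:
step_arm:
  dp:
    - [0,0,4]
    - [0,0,7]
    - [0,0,7]
  turn: [0,0,0]

```text
time: 4.62
ee_pos: [667.7, 153.5, 72.2]
tcp_rot: [[-0.972, 0.234, 0.0], [0.234, 0.972, 0.0], [-0.0, 0.0, -1.0]]
force: [-0.6, 0.2, 0.6]
opening: 59.9
```

Emit:
step_arm:
  dp:
    - [0,0,0]
    - [0,0,0]
    - [0,0,0]
    - [0,0,0]
  turn: [0,0,0,0]
  claw: 1

```text
time: 5.12
ee_pos: [668.1, 153.5, 72.4]
tcp_rot: [[-0.972, 0.234, 0.001], [0.234, 0.972, 0.0], [-0.001, 0.001, -1.0]]
force: [-0.5, 0.8, 4.1]
opening: 34.5
```

Emit:
step_arm:
  dp:
    - [0,0,-10]
    - [0,0,-40]
    - [0,0,-90]
    - [0,0,-130]
    - [0,0,-145]
  turn: [0,0,0,0,0]

```text
time: 5.75
ee_pos: [668.4, 153.6, 219.8]
tcp_rot: [[-0.972, 0.234, 0.004], [0.234, 0.972, 0.001], [-0.004, 0.002, -1.0]]
force: [0.1, -0.8, -0.9]
opening: 35.1
```

```bash
python3 -c "
from h import *
go(492,32,215,-16)
cv2.imwrite('pics/w4.png',read_camera('wrist'))
"
```

```text
t 5.75 pos [668.4 153.6 219.8] yaw 166.49 dp [ 143.2 -159.5    4. ] turn 0.0435 rows 3.6 F [ 0.1 -0.8 -0.9] open 35.1 J [-21.  32.   6.  92.  -4.  57.  63.]
```

View pics/w4.png

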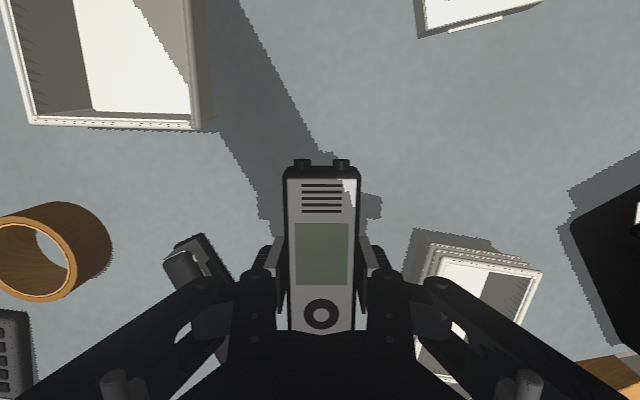

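Emit:
step_arm:
  dp:
    - [30,-32,0]
    - [65,-70,0]
    - [105,-114,0]
    - [135,-148,0]
    - [147,-159,0]
  turn: [0.01,0.02,0.03,0.042,0.042]

```text
time: 6.42
ee_pos: [484.3, 31.3, 215.3]
tcp_rot: [[-0.961, 0.277, -0.005], [0.277, 0.961, -0.001], [0.004, -0.002, -1.0]]
force: [-0.5, -0.3, -0.2]
opening: 34.8
```

Emit:
step_arm:
  dp:
    - [0,0,0]
    - [0,0,0]
  turn: [0,0]

```text
time: 6.68
ee_pos: [488.8, 34.3, 216.7]
tcp_rot: [[-0.962, 0.273, 0.001], [0.273, 0.962, 0.0], [-0.001, 0.001, -1.0]]
force: [0.4, 0.2, -0.4]
opening: 34.7
```

```bash
python3 -c "
from h import *
go(488,33,74,-16)
cm=cam('wrist')
im=read_camera('wrist');cv2.imwrite('pics/w5.png',im)
for r in outline_of('wrist','tub')[:2]: print(r['score'],r['xy'],rect(cm,r['region'],58))
cv2.imwrite('pics/s5.png',read_camera('scene')[120:300,220:500])
"
```

```text
t 6.67 pos [488.8  34.3 216.7] yaw 164.17 dp [  0.5  -1.5 142.7] turn 0.003 rows 2.4 F [ 0.4  0.2 -0.4] open 34.7 J [-15.  16.   8. 118.  -3.  46.  68.]
0.86 [310.0, 151.0] (array([475.6,  33.3]), array([144. , 136.4]), -15.1)
```

View pics/w5.png

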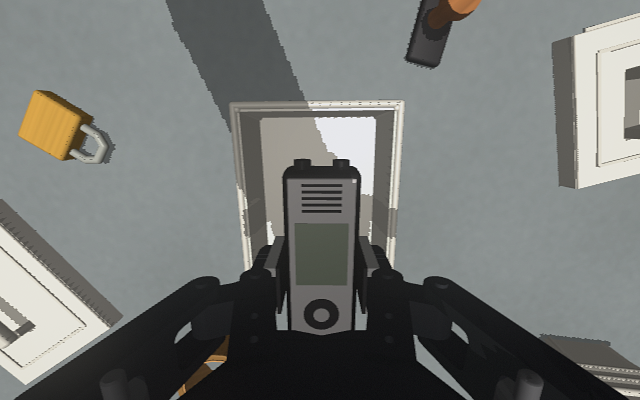

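View pics/s5.png

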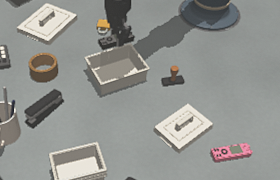

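Emit:
step_arm:
  dp:
    - [0,-1,40]
    - [0,-2,80]
    - [0,-2,110]
    - [0,-2,130]
    - [0,-2,137]
  turn: [0,0,0,0,0]

```text
time: 7.45
ee_pos: [487.0, 31.7, 78.5]
tcp_rot: [[-0.962, 0.273, -0.002], [0.273, 0.962, -0.0], [0.002, -0.001, -1.0]]
force: [0.4, 0.0, -0.9]
opening: 34.9
```

Emit:
step_arm:
  dp:
    - [0,0,0]
    - [0,0,2]
    - [0,0,3]
    - [0,0,3]
  turn: [0,0,0,0]

```text
time: 7.95
ee_pos: [487.2, 31.3, 77.3]
tcp_rot: [[-0.962, 0.274, 0.001], [0.274, 0.962, 0.0], [-0.001, 0.0, -1.0]]
force: [0.2, -0.3, -1.5]
opening: 35.0
```

Emit:
step_arm:
  dp:
    - [0,0,1]
    - [0,0,1.5]
    - [0,0,1.5]
  turn: [0,0,0]

```text
time: 8.32
ee_pos: [487.0, 31.3, 75.4]
tcp_rot: [[-0.962, 0.274, 0.0], [0.274, 0.962, 0.0], [0.0, 0.0, -1.0]]
force: [-0.3, 0.5, -0.9]
opening: 34.8
```

Now on or within about 1 mm of the floor. I'll open part way: the backs of the fingers must stay clear of the walls.

Emit:
step_arm:
  dp:
    - [0,0,0.5]
    - [0,0,0.5]
  turn: [0,0]

```text
time: 8.57
ee_pos: [487.0, 31.3, 75.4]
tcp_rot: [[-0.962, 0.274, -0.0], [0.274, 0.962, 0.0], [0.0, 0.0, -1.0]]
force: [-0.7, 0.4, 4.0]
opening: 34.9
```

Emit:
step_arm:
  dp:
    - [0,0,0]
    - [0,0,0]
    - [0,0,0]
    - [0,0,0]
  turn: [0,0,0,0]
  claw: -0.15

```text
time: 9.07
ee_pos: [487.0, 31.3, 74.8]
tcp_rot: [[-0.962, 0.274, -0.0], [0.274, 0.962, 0.0], [0.0, 0.0, -1.0]]
force: [-0.1, 0.6, 0.2]
opening: 49.2
```

Emit:
step_arm:
  dp:
    - [0,0,-10]
    - [0,0,-40]
    - [0,0,-90]
    - [0,0,-145]
    - [0,0,-200]
  turn: [0,0,0,0,0]

```text
time: 9.7
ee_pos: [486.6, 31.2, 277.3]
tcp_rot: [[-0.962, 0.274, 0.001], [0.274, 0.962, 0.0], [-0.001, 0.0, -1.0]]
force: [1.1, -0.0, 0.4]
opening: 49.1
```

Emit:
step_arm:
  dp:
    - [0,0,-15]
    - [0,0,-15]
  turn: [0,0]

```text
time: 9.95
ee_pos: [487.0, 31.3, 290.8]
tcp_rot: [[-0.962, 0.274, 0.002], [0.274, 0.962, 0.001], [-0.002, 0.001, -1.0]]
force: [0.0, 0.5, -0.3]
opening: 49.1
```

```bash
python3 -c "
from h import *
go(515,-327,290,19.2)
cm=cam('wrist')
im=read_camera('wrist');cv2.imwrite('pics/w6.png',im)
for r in outline_of('wrist','tub')[:2]: print(r['score'],r['xy'],rect(cm,r['region'],58))
for r in outline_of('wrist','recorder_mid')[:2]: print(r['score'],r['xy'],rect(cm,r['region'],23))
"
```

```text
t 9.95 pos [487.   31.3 290.8] yaw 164.08 dp [-125.1 -336.9    0.6] turn -0.6129 rows 6.0 F [ 0.   0.5 -0.3] open 49.1 J [-16.  10.   9. 114.  -2.  56.  67.]
0.79 [331.4, 173.9] (array([486.9,  29.9]), array([167. , 136.2]), -15.2)
0.46 [71.8, 263.2] (array([ 500.5, -284.4]), array([157.9, 147.7]), 18.9)
0.56 [321.5, 173.7] (array([487.6,  29.5]), array([105.3,  34.9]), -16.1)
0.22 [344.3, 321.0] (array([691.9,   5.4]), array([42.7, 42.4]), -2.5)
```

View pics/w6.png

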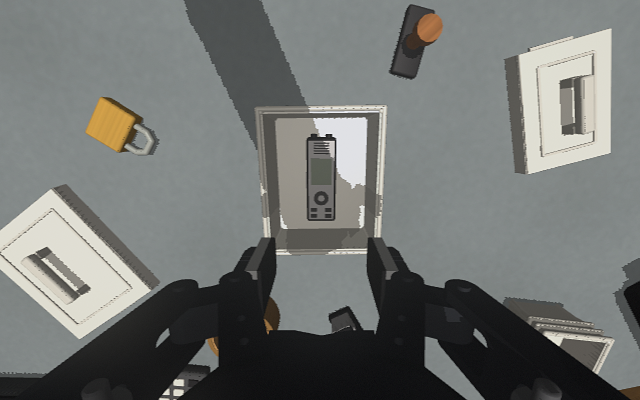

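Emit:
step_arm:
  dp:
    - [-15,0,0]
    - [-30,0,0]
    - [-30,0,0]
    - [-30,0,0]
    - [-30,0,0]
  turn: [0,0,0,0,0]
  claw: -1

```text
time: 10.72
ee_pos: [515.5, 23.1, 289.8]
tcp_rot: [[-0.962, 0.274, -0.001], [0.274, 0.962, 0.0], [0.001, 0.0, -1.0]]
force: [-0.7, 0.1, -0.1]
opening: 84.9
```

```bash
cat >> h.py <<'E'
def fit(cm,region,z,L,W,p0,vis=None,fixsize=True):
    """fit rectangle LxW at height z; returns x,y,yaw"""
    k,_=cv2.findContours(region.astype(np.uint8),cv2.RETR_EXTERNAL,cv2.CHAIN_APPROX_NONE)
    k=max(k,key=cv2.contourArea)[:,0]
    P=onplane(cm,k,z)[:,:2]
    def res(p):
        a=p[2]; d=P-p[:2]; u=np.abs(d@[np.cos(a),np.sin(a)])-L/2; v=np.abs(d@[-np.sin(a),np.cos(a)])-W/2
        return np.where((u>0)&(v>0),np.hypot(u,v),np.maximum(u,v))+ (p[3] if len(p)>3 else 0)
    q=[p0[0],p0[1],np.radians(p0[2])]+([] if fixsize else [0.])
    s=least_squares(res,q,loss='soft_l1',f_scale=1.0)
    return np.round([s.x[0],s.x[1],np.degrees(s.x[2])]+list(s.x[3:]),2),round(float(np.median(np.abs(s.fun))),2)
def rel(st,p):
    """world xy,yaw -> tool-relative xy, yaw"""
    d=st["tcp_rot"].T@(np.array([p[0],p[1],st["ee_pos"][2]])-st["ee_pos"])
    cur=np.degrees(np.arctan2(st["tcp_rot"][1,0],st["tcp_rot"][0,0]))
    return np.round([d[0],d[1],(p[2]-cur+90)%180-90],2)
E
python3 -c "
from h import *
for i in range(4):
  st=get_state()
  cm=cam('wrist',st)
  im=read_camera('wrist')
  r=outline_of('wrist','tub')[0]
  for z in (55,58):
    f,e=fit(cm,r['region'],z,168,136,(487,30,-15.5),fixsize=False); print(z,f,e,rel(st,f))
go(515,-327,290,19.2)
for p in [(z,) for z in (55,)]:pass
k,_=cv2.findContours(r['region'].astype(np.uint8),0,1);cv2.drawContours(im,k,-1,(0,0,255),1)
cv2.imwrite('pics/w7.png',im)
"
```

```text
55 [ 4.8727e+02  3.0180e+01 -1.5110e+01  4.8000e-01] 0.39 [29.13 -0.96  0.8 ]
58 [486.88  30.28 -15.1    1.21] 0.39 [29.53 -0.98  0.81]
55 [ 4.8746e+02  3.0200e+01 -1.5200e+01  7.0000e-02] 0.3 [28.99 -0.97  0.7 ]
58 [487.07  30.3  -15.19   0.81] 0.3 [29.39 -0.98  0.71]
55 [ 4.8746e+02  3.0230e+01 -1.5260e+01  2.0000e-01] 0.28 [29.09 -0.91  0.64]
58 [487.07  30.34 -15.25   0.93] 0.28 [29.5  -0.91  0.65]
55 [ 4.8736e+02  3.0230e+01 -1.5250e+01  1.7000e-01] 0.3 [29.26 -0.94  0.66]
58 [486.97  30.33 -15.25   0.91] 0.3 [29.66 -0.95  0.66]
t 11.12 pos [515.8  23.1 290. ] yaw 164.09 dp [-9.520e+01 -3.369e+02 -1.000e-01] turn -0.6128 rows 5.8 F [ 0.8  0.2 -0.3] open 85.3 J [-15.  13.   9. 111.  -2.  57.  69.]
```

View pics/w7.png

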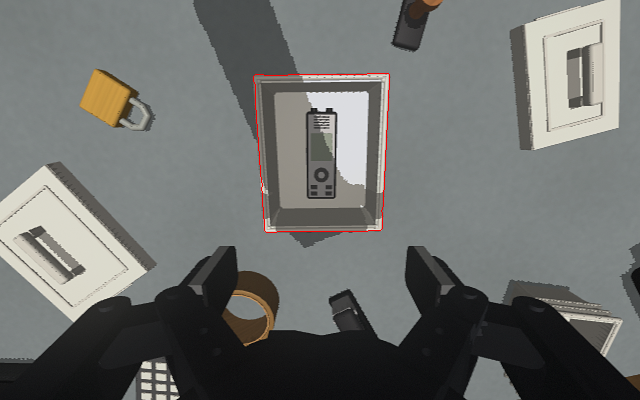

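Emit:
step_arm:
  dp:
    - [-15,-42,0]
    - [-33,-90,5]
    - [-53,-143,10]
    - [-73,-197,15]
    - [-92,-250,20]
  turn: [-0.08,-0.17,-0.27,-0.37,-0.47]

```text
time: 11.75
ee_pos: [535.9, -244.3, 269.8]
tcp_rot: [[-0.981, -0.195, 0.001], [-0.195, 0.981, 0.0], [-0.001, -0.0, -1.0]]
force: [0.3, 0.4, -0.4]
opening: 85.5
```

```bash
python3 -c "
from h import *
go(541.4,-319.5,250,19.2)"
```

```text
t 11.75 pos [ 535.9 -244.3  269.8] yaw -168.78 dp [  9.2 -74.8  19.8] turn -0.1393 rows 1.3 F [ 0.3  0.4 -0.4] open 85.5 J [ 11.  21.  12. 103.  -5.  57. 126.]
```

Emit:
step_arm:
  dp:
    - [3,-25,7]
    - [7,-55,14]
    - [9,-75,20]
    - [9,-75,20]
    - [9,-75,20]
  turn: [-0.05,-0.1,-0.14,-0.14,-0.14]

```text
time: 12.38
ee_pos: [541.6, -316.8, 249.9]
tcp_rot: [[-0.945, -0.327, 0.0], [-0.327, 0.945, 0.001], [-0.0, 0.001, -1.0]]
force: [0.1, 0.8, 0.5]
opening: 85.6
```

Emit:
step_arm:
  dp:
    - [0,0,0]
    - [0,0,0]
  turn: [0,0]

```text
time: 12.62
ee_pos: [541.6, -317.0, 250.2]
tcp_rot: [[-0.945, -0.327, 0.001], [-0.327, 0.945, 0.0], [-0.001, -0.0, -1.0]]
force: [0.1, -0.2, 0.2]
opening: 85.6
```

```bash
python3 -c "
from h import *
for i in range(3):
  st=get_state()
  cm=cam('wrist',st)
  im=read_camera('wrist')
  R=outline_of('wrist','lid_grip')
  r=R[0]; print(len(R),r['score'],r['xy'])
  for z in (5,21):
    f,e=fit(cm,r['region'],z,177,144,(514,-329,19.2),fixsize=False); print(z,f,e,rel(st,f))
go(541.4,-319.5,250,19.2)
cv2.imwrite('pics/w8raw.png',im)
k,_=cv2.findContours(r['region'].astype(np.uint8),0,1);cv2.drawContours(im,k,-1,(0,0,255),1)
cv2.imwrite('pics/w8.png',im)
"
```

```text
1 0.94 [315.9, 147.6]
5 [ 514.74 -333.24   18.68   -3.23] 0.31 [30.72 -6.54 -0.43]
21 [ 512.71 -333.64   18.69    0.94] 0.29 [32.77 -6.26 -0.42]
1 0.84 [314.5, 146.1]
5 [ 514.76 -333.18   18.89   -3.2 ] 0.33 [30.41 -6.21 -0.19]
21 [ 512.7  -333.6    18.89    0.95] 0.31 [32.49 -5.93 -0.19]
1 0.82 [315.9, 147.2]
5 [ 514.71 -333.23   18.76   -3.17] 0.33 [30.24 -5.98 -0.29]
21 [ 512.59 -333.68   18.77    0.99] 0.39 [32.39 -5.71 -0.28]
t 12.93 pos [ 541.3 -317.8  249.9] yaw -160.96 dp [ 0.4 -1.6 -0.1] turn -0.0028 rows 0.0 F [ 0.1 -1.2 -0. ] open 85.5 J [ 18.  25.  12.  99.  -6.  57. 141.]
```

View pics/w8.png

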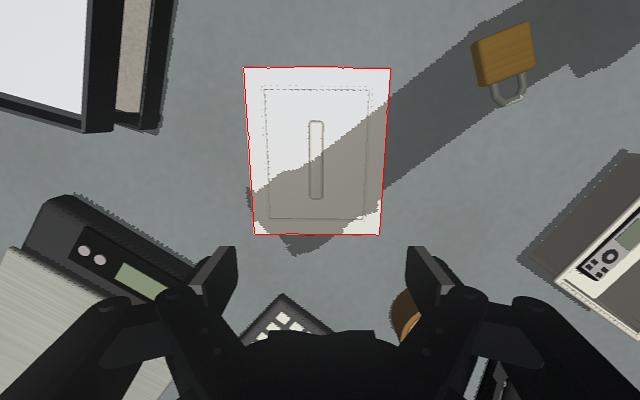

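```bash
python3 -c "
from h import *
im=cv2.imread('pics/w8raw.png'); st=get_state(); cm=cam('wrist',st)
def box(c,L,W,z,a):
    a=np.radians(a);u=np.array([np.cos(a),np.sin(a)]);v=np.array([-u[1],u[0]])
    return np.array([[*(np.array(c)+sx*L/2*u+sy*W/2*v),z] for sx,sy in((1,1),(1,-1),(-1,-1),(-1,1))])
S=5
x0,y0=235,60
big=cv2.resize(im[y0:y0+185,x0:x0+160],None,fx=S,fy=S,interpolation=cv2.INTER_CUBIC)[:, :]
c=(512.9,-333.6)
for L,W,z,col in((76,14,49,(0,0,255)),(177,144,21,(0,255,0))):
    p=((proj(cm,box(c,L,W,z,18.8))-[x0,y0]+.5)*S).astype(int); cv2.polylines(big,[p],True,col,1)
cv2.imwrite('pics/w8big.png',cv2.resize(big[:, :],None,fx=.64,fy=.64,interpolation=cv2.INTER_AREA))
cv2.imwrite('pics/w8bar.png',cv2.resize(big[(110-y0)*S:(210-y0)*S,(290-x0)*S:(345-x0)*S],None,fx=1.15,fy=1.15))
"
```

```text
(no output)
```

View pics/w8big.png

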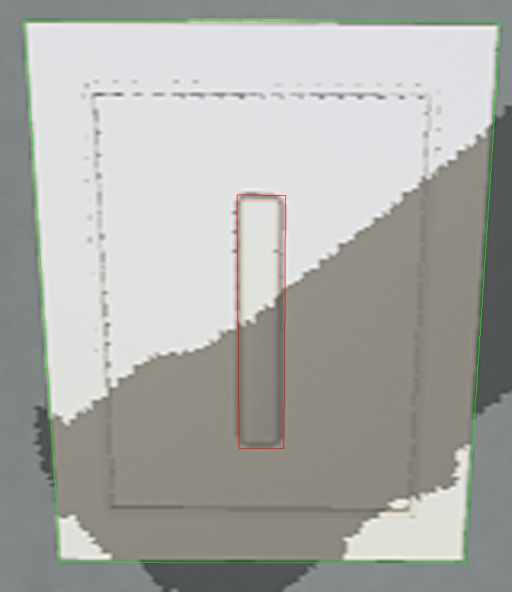

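View pics/w8bar.png

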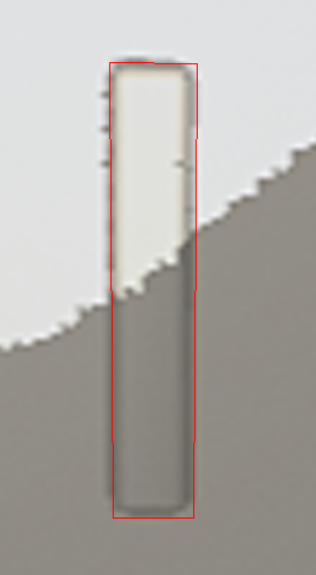

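Emit:
step_arm:
  dp:
    - [12,-2,30]
    - [25,-5,70]
    - [32,-6,105]
    - [32,-6,120]
    - [32,-6,120]
  turn: [0,0.005,0.005,0.005,0.005]
  claw: -0.2

```text
time: 13.55
ee_pos: [513.2, -333.7, 129.3]
tcp_rot: [[-0.947, -0.322, -0.001], [-0.322, 0.947, 0.001], [0.001, 0.001, -1.0]]
force: [-0.4, -0.3, -0.3]
opening: 51.5
```

```bash
python3 -c "
from h import *
go(512.9,-333.6,99,18.8)
cv2.imwrite('pics/w9.png',read_camera('wrist'))
go(512.9,-333.6,99,18.8)
"
```

```text
t 13.55 pos [ 513.2 -333.7  129.3] yaw -161.23 dp [ 0.2  0.1 30.3] turn -0.0006 rows 0.5 F [-0.4 -0.3 -0.3] open 51.5 J [ 22.  32.  10. 106.  -8.  43. 145.]
t 13.6 pos [ 513.9 -334.   130.4] yaw -161.22 dp [ 0.8  0.7 31.4] turn -0.0004 rows 0.5 F [0.5 0.  0.3] open 51.4 J [ 22.  32.  10. 106.  -8.  43. 145.]
```

View pics/w9.png

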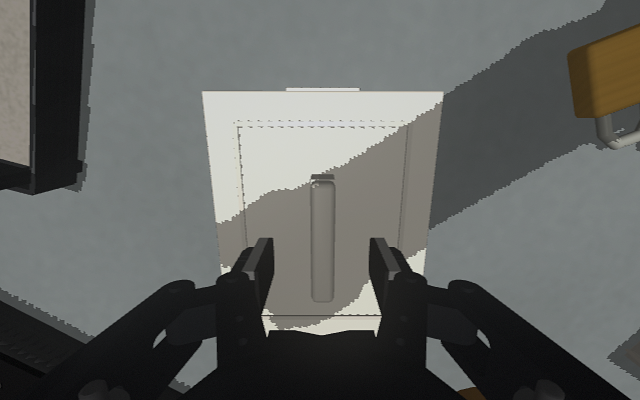

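Emit:
step_arm:
  dp:
    - [0,0,15]
    - [0,0,28]
    - [0,0,31]
    - [0,0,31]
    - [0,0,31]
  turn: [0,0,0,0,0]

```text
time: 14.22
ee_pos: [513.2, -334.2, 99.2]
tcp_rot: [[-0.947, -0.321, 0.001], [-0.321, 0.947, -0.0], [-0.0, -0.0, -1.0]]
force: [0.4, -0.3, -0.7]
opening: 51.1
```

```bash
python3 -c "
from h import *
go(512.9,-333.6,99,18.8)"
```

```text
t 14.22 pos [ 513.2 -334.2   99.2] yaw -161.25 dp [0.1 0.7 0.2] turn -0.0009 rows 0.0 F [ 0.4 -0.3 -0.7] open 51.1 J [ 22.  35.  10. 106.  -9.  39. 145.]
```

Emit:
step_arm:
  dp:
    - [0,0,0]
    - [0,0,0]
    - [0,0,0]
    - [0,0,0]
    - [0,0,0]
  turn: [0,0,0,0,0]
  claw: 1

```text
time: 14.85
ee_pos: [513.2, -334.2, 99.3]
tcp_rot: [[-0.947, -0.321, 0.001], [-0.321, 0.947, -0.0], [-0.001, -0.0, -1.0]]
force: [-1.0, 0.6, 4.8]
opening: 13.1
```

```bash
python3 -c "
from h import *
go(512.9,-333.6,99,18.8)"
```

```text
t 14.85 pos [ 513.2 -334.2   99.3] yaw -161.25 dp [0.1 0.6 0.3] turn -0.0009 rows 0.0 F [-1.   0.6  4.8] open 13.1 J [ 22.  35.  10. 106.  -9.  39. 145.]
```

Emit:
step_arm:
  dp:
    - [0,0,-10]
    - [0,0,-35]
    - [0,0,-75]
    - [0,0,-110]
    - [0,0,-130]
  turn: [0,0,0,0,0]

```text
time: 15.48
ee_pos: [513.2, -334.3, 231.0]
tcp_rot: [[-0.947, -0.321, 0.002], [-0.321, 0.947, -0.001], [-0.002, -0.002, -1.0]]
force: [-1.1, -0.3, -1.3]
opening: 12.7
```

```bash
python3 -c "
from h import *
go(487.4,30.2,230,-15.2)
cv2.imwrite('pics/w10.png',read_camera('wrist'))"
```

```text
t 15.47 pos [ 513.2 -334.3  231. ] yaw -161.26 dp [-92.7 353.5   0.6] turn 0.5924 rows 6.1 F [-1.1 -0.3 -1.3] open 12.7 J [ 20.  25.  12. 102.  -6.  54. 143.]
```

View pics/w10.png

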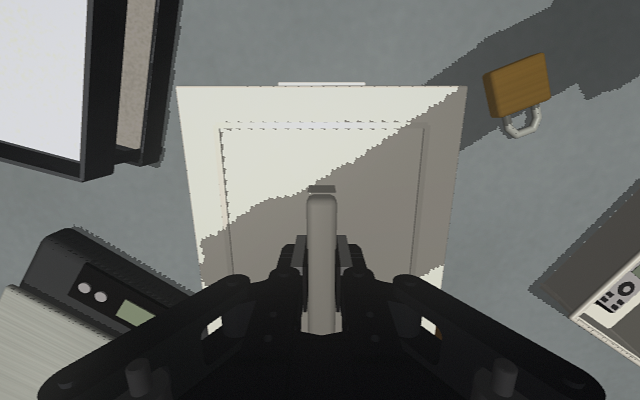

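Emit:
step_arm:
  dp:
    - [-7,25,0]
    - [-18,65,0]
    - [-30,115,0]
    - [-43,165,0]
    - [-56,214,0]
  turn: [0.04,0.11,0.19,0.27,0.36]

```text
time: 16.15
ee_pos: [496.5, -111.7, 228.4]
tcp_rot: [[-0.999, 0.036, -0.001], [0.036, 0.999, 0.0], [0.001, 0.0, -1.0]]
force: [0.6, -0.0, -0.8]
opening: 12.9
```

```bash
python3 -c "
from h import *
go(487.4,30.2,230,-15.2)"
```

```text
t 16.15 pos [ 496.5 -111.7  228.4] yaw 177.95 dp [ 14.1 141.4  -1.6] turn 0.2296 rows 2.4 F [ 0.6 -0.  -0.8] open 12.9 J [ -3.  16.  13. 115.  -5.  49. 101.]
```

Emit:
step_arm:
  dp:
    - [6,48,0]
    - [10,92,0]
    - [13,122,0]
    - [15,138,0]
    - [15,143,0]
  turn: [0.08,0.15,0.2,0.23,0.232]

```text
time: 16.77
ee_pos: [486.4, 31.1, 228.4]
tcp_rot: [[-0.966, 0.259, -0.001], [0.259, 0.966, 0.0], [0.001, -0.0, -1.0]]
force: [0.2, -0.6, -1.0]
opening: 12.9
```

Emit:
step_arm:
  dp:
    - [0,0,0]
    - [0,0,0]
    - [0,0,0]
  turn: [0,0,0]

```text
time: 17.15
ee_pos: [487.0, 29.2, 228.8]
tcp_rot: [[-0.965, 0.263, -0.0], [0.263, 0.965, -0.0], [0.0, -0.0, -1.0]]
force: [0.2, -0.9, -1.0]
opening: 13.0
```

```bash
python3 -c "
from h import *
for i in range(4):
  go(487.4,30.2,160,-15.2)
  cv2.imwrite('pics/w11.png',read_camera('wrist'))
cv2.imwrite('pics/s11.png',read_camera('scene')[120:300,220:500])
"
```

```text
t 17.15 pos [487.   29.2 228.8] yaw 164.75 dp [-0.2  1.1 68.8] turn -0.0009 rows 1.1 F [ 0.2 -0.9 -1. ] open 13.0 J [-18.  14.  12. 118.  -4.  48.  70.]
t 17.2 pos [487.   29.3 228.9] yaw 164.76 dp [-0.2  1.  68.9] turn -0.0007 rows 1.1 F [-1.3 -0.4 -0.5] open 12.6 J [-18.  14.  12. 118.  -4.  48.  70.]
t 17.25 pos [486.9  29.4 228.9] yaw 164.77 dp [-0.2  0.9 68.9] turn -0.0005 rows 1.1 F [ 0.4 -0.2 -1.1] open 12.8 J [-18.  14.  12. 118.  -4.  48.  70.]
t 17.3 pos [487.   29.6 228.9] yaw 164.79 dp [-0.3  0.7 68.9] turn -0.0002 rows 1.1 F [ 0.3  0.2 -1.3] open 12.8 J [-18.  14.  12. 118.  -4.  48.  70.]
```

View pics/w11.png

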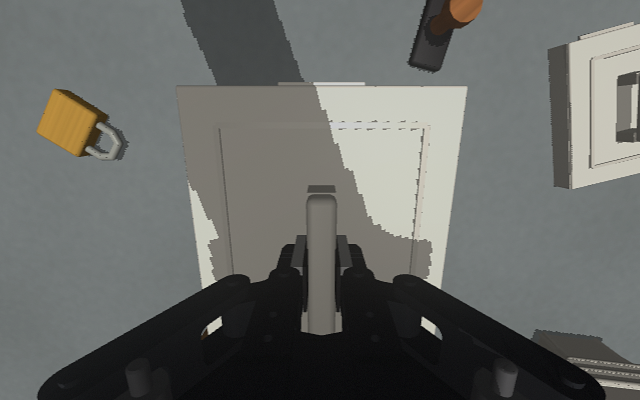

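Emit:
step_arm:
  dp:
    - [0,0.5,20]
    - [0,0.5,45]
    - [0,0.5,60]
    - [0,0.5,68]
    - [0,0.5,68]
  turn: [0,0,0,0,0]

```text
time: 18.02
ee_pos: [487.1, 30.5, 160.7]
tcp_rot: [[-0.965, 0.262, -0.001], [0.262, 0.965, -0.0], [0.0, -0.0, -1.0]]
force: [-0.1, 0.5, -1.0]
opening: 12.9
```

Emit:
step_arm:
  dp:
    - [0,0,0]
    - [0,0,0]
  turn: [0,0]

```text
time: 18.27
ee_pos: [487.5, 30.5, 161.5]
tcp_rot: [[-0.965, 0.262, 0.001], [0.262, 0.965, 0.0], [-0.001, 0.001, -1.0]]
force: [-0.2, -1.5, -0.7]
opening: 12.7
```

```bash
python3 -c "
from h import *
go(487.4,30.2,149,-15.2)
cv2.imwrite('pics/s12.png',cv2.resize(read_camera('scene')[130:250,270:430],None,fx=4,fy=4))
"
```

```text
t 18.27 pos [487.5  30.5 161.5] yaw 164.83 dp [ 0.  -0.4 12.5] turn 0.0005 rows 0.2 F [-0.2 -1.5 -0.7] open 12.7 J [-17.  20.  11. 121.  -6.  39.  72.]
```

View pics/s12.png

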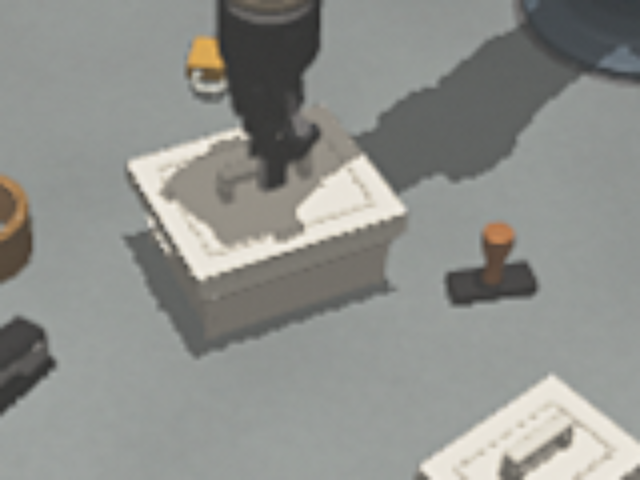

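Lid is aligned above the tub. I'll lower it slowly and watch the force.

Emit:
step_arm:
  dp:
    - [0,0,3]
    - [0,0,6]
    - [0,0,6]
  turn: [0,0,0]

```text
time: 18.7
ee_pos: [486.8, 30.5, 154.5]
tcp_rot: [[-0.965, 0.262, -0.001], [0.262, 0.965, -0.0], [0.001, -0.0, -1.0]]
force: [-0.3, 1.6, -1.5]
opening: 12.7
```

Emit:
step_arm:
  dp:
    - [0,0,2]
    - [0,0,4]
    - [0,0,4]
  turn: [0,0,0]

```text
time: 19.08
ee_pos: [486.9, 30.5, 150.7]
tcp_rot: [[-0.965, 0.262, -0.0], [0.262, 0.965, 0.0], [0.0, -0.0, -1.0]]
force: [0.2, 0.4, -1.7]
opening: 13.0
```

Emit:
step_arm:
  dp:
    - [0,0,2]
    - [0,0,4]
    - [0,0,4]
  turn: [0,0,0]

```text
time: 19.45
ee_pos: [487.8, 30.4, 148.0]
tcp_rot: [[-0.965, 0.262, 0.001], [0.262, 0.965, 0.0], [-0.001, 0.001, -1.0]]
force: [-0.6, -0.3, 8.3]
opening: 12.7
```

Emit:
step_arm:
  dp:
    - [0,0,2]
    - [0,0,4]
    - [0,0,4]
  turn: [0,0,0]

```text
time: 19.82
ee_pos: [487.5, 30.5, 143.4]
tcp_rot: [[-0.965, 0.262, 0.001], [0.262, 0.965, 0.0], [-0.001, 0.001, -1.0]]
force: [0.4, -0.6, 5.0]
opening: 12.5
```

Emit:
step_arm:
  dp:
    - [0,0,2]
    - [0,0,4]
    - [0,0,4]
  turn: [0,0,0]

```text
time: 20.2
ee_pos: [486.9, 30.7, 139.2]
tcp_rot: [[-0.965, 0.261, -0.0], [0.261, 0.965, 0.0], [0.0, 0.0, -1.0]]
force: [-3.6, 0.8, 7.1]
opening: 12.8
```

Emit:
step_arm:
  dp:
    - [0,0,1]
    - [0,0,2]
    - [0,0,2]
  turn: [0,0,0]

```text
time: 20.58
ee_pos: [486.9, 30.7, 139.0]
tcp_rot: [[-0.965, 0.262, -0.0], [0.262, 0.965, 0.001], [0.001, 0.001, -1.0]]
force: [-10.0, -0.2, 27.1]
opening: 12.8
```

Emit:
step_arm:
  dp:
    - [0,0,-2]
    - [0,0,-2]
  turn: [0,0]

```text
time: 20.82
ee_pos: [486.9, 30.7, 139.1]
tcp_rot: [[-0.965, 0.261, -0.0], [0.261, 0.965, 0.0], [0.0, 0.0, -1.0]]
force: [-4.0, 1.0, 10.1]
opening: 13.0
```

Emit:
step_arm:
  dp:
    - [0,0,0]
    - [0,0,0]
    - [0,0,0]
    - [0,0,0]
    - [0,0,0]
  turn: [0,0,0,0,0]
  claw: -0.2

```text
time: 21.45
ee_pos: [487.1, 30.5, 138.8]
tcp_rot: [[-0.965, 0.262, -0.0], [0.262, 0.965, 0.0], [0.0, 0.0, -1.0]]
force: [1.1, 0.1, -0.2]
opening: 51.3
```

Emit:
step_arm:
  dp:
    - [0,0,-20]
    - [-10,0,-60]
    - [-20,0,-110]
    - [-30,0,-150]
    - [-30,0,-150]
  turn: [0,0,0,0,0]

```text
time: 22.08
ee_pos: [518.2, 22.4, 292.3]
tcp_rot: [[-0.965, 0.262, 0.008], [0.262, 0.965, 0.001], [-0.007, 0.003, -1.0]]
force: [0.3, -0.2, -0.6]
opening: 51.3
```

Emit:
step_arm:
  dp:
    - [0,0,0]
    - [0,0,0]
  turn: [0,0]
  claw: -1

```text
time: 22.32
ee_pos: [515.1, 22.7, 287.5]
tcp_rot: [[-0.965, 0.261, -0.003], [0.261, 0.965, -0.0], [0.003, -0.001, -1.0]]
force: [0.7, 1.3, 0.2]
opening: 84.3
```

```bash
python3 -c "
from h import *
for i in range(2):
  st=get_state()
  cm=cam('wrist',st)
  im=read_camera('wrist')
  r=outline_of('wrist','lid_grip')[0]; print(r['score'],r['xy'])
  for z in (61,66,71):
    f,e=fit(cm,r['region'],z,177,144,(487,30,-15.2),fixsize=False); print(z,f,e,rel(st,f))
go(487.4,30.2,230,-15.2)
k,_=cv2.findContours(r['region'].astype(np.uint8),0,1);cv2.drawContours(im,k,-1,(0,0,255),1)
cv2.imwrite('pics/w13.png',im)
cv2.imwrite('pics/s13.png',cv2.resize(read_camera('scene')[130:250,270:430],None,fx=4,fy=4))
"
```

```text
0.7 [321.6, 150.1]
61 [487.2   28.76 -15.37   1.21] 0.4 [28.47 -1.44 -0.21]
66 [486.5   28.94 -15.37   2.52] 0.41 [29.19 -1.45 -0.21]
71 [485.8   29.13 -15.38   3.82] 0.49 [29.91 -1.45 -0.22]
0.94 [322.2, 149.9]
61 [486.69  28.93 -15.14   1.22] 0.38 [29.33 -1.47  0.03]
66 [486.01  29.1  -15.14   2.53] 0.5 [ 3.003e+01 -1.480e+00  3.000e-02]
71 [485.34  29.27 -15.15   3.85] 0.56 [ 3.072e+01 -1.490e+00  2.000e-02]
t 22.52 pos [515.7  22.7 288.1] yaw 164.84 dp [29.2 -0.1 58.2] turn 0.0006 rows 1.1 F [ 0.2 -0.5 -0.9] open 85.7 J [-18.  13.  13. 111.  -3.  57.  71.]
```

View pics/w13.png

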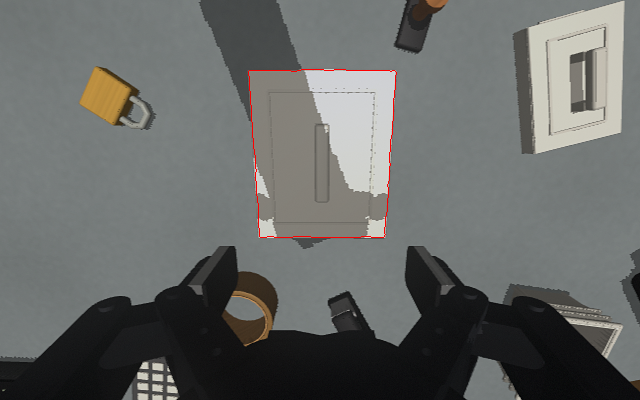

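View pics/s13.png

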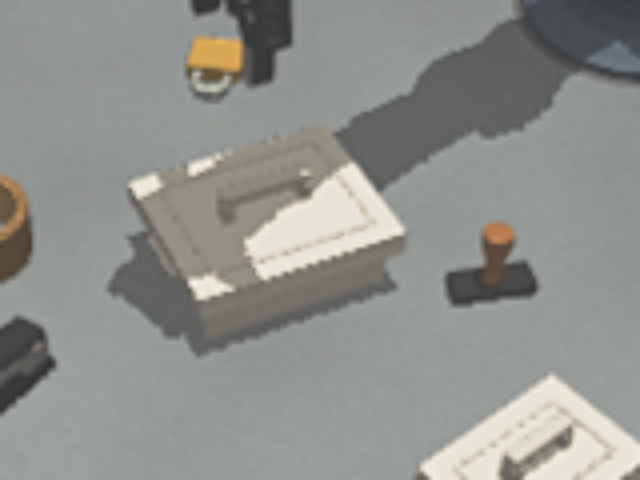

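Size and height agree with home. I'll touch-press each end with shut fingertips as a check, expecting contact at a TCP height of about 134.

Emit:
step_arm:
  dp:
    - [-15,-1,30]
    - [-35,-1,75]
    - [-43,-1,120]
    - [-43,-1,140]
    - [-43,-1,146]
  turn: [0,0,0,0,0]
  claw: 1

```text
time: 23.2
ee_pos: [556.5, 10.4, 141.2]
tcp_rot: [[-0.965, 0.262, -0.003], [0.262, 0.965, -0.0], [0.003, -0.001, -1.0]]
force: [0.5, 0.1, 0.6]
opening: 0.2
```

Emit:
step_arm:
  dp:
    - [0,0,0]
    - [0,0,3]
    - [0,0,5]
    - [0,0,6]
    - [0,0,6]
  turn: [0,0,0,0,0]

```text
time: 23.82
ee_pos: [557.3, 10.5, 137.0]
tcp_rot: [[-0.965, 0.262, 0.0], [0.262, 0.965, 0.0], [-0.0, 0.0, -1.0]]
force: [-0.1, 0.4, 0.6]
opening: 0.2
```

Emit:
step_arm:
  dp:
    - [0,0,2]
    - [0,0,4]
    - [0,0,5]
    - [0,0,5]
  turn: [0,0,0,0]

```text
time: 24.32
ee_pos: [557.4, 10.4, 133.6]
tcp_rot: [[-0.965, 0.262, 0.0], [0.262, 0.965, 0.001], [0.0, 0.001, -1.0]]
force: [-4.0, 0.7, 13.9]
opening: 0.0
```

Emit:
step_arm:
  dp:
    - [0,0,-35]
    - [20,0,-60]
    - [75,0,-60]
    - [125,0,-50]
    - [144,0,-25]
  turn: [0,0,0,0,0]

```text
time: 24.95
ee_pos: [416.1, 48.8, 157.2]
tcp_rot: [[-0.966, 0.26, 0.001], [0.26, 0.966, 0.001], [-0.001, 0.002, -1.0]]
force: [0.3, 0.1, -1.0]
opening: -0.6
```

Emit:
step_arm:
  dp:
    - [0,0,5]
    - [0,0,15]
    - [0,0,21]
    - [0,0,23]
    - [0,0,23]
  turn: [0,0,0,0,0]

```text
time: 25.58
ee_pos: [418.8, 48.0, 133.9]
tcp_rot: [[-0.965, 0.262, 0.0], [0.262, 0.965, 0.0], [-0.0, 0.0, -1.0]]
force: [-0.2, -0.2, -0.0]
opening: -0.1
```

Emit:
step_arm:
  dp:
    - [0,0,1]
    - [0,0,2]
    - [0,0,2]
  turn: [0,0,0]

```text
time: 25.95
ee_pos: [418.8, 48.0, 133.5]
tcp_rot: [[-0.965, 0.262, 0.001], [0.262, 0.965, 0.001], [-0.0, 0.001, -1.0]]
force: [-4.5, -0.8, 18.1]
opening: 0.3
```

Emit:
step_arm:
  dp:
    - [0,0,-20]
    - [-30,0,-60]
    - [-70,0,-100]
    - [-100,0,-150]
    - [-100,0,-150]
  turn: [0,0,0,0,0]

```text
time: 26.58
ee_pos: [518.6, 21.2, 286.1]
tcp_rot: [[-0.965, 0.263, 0.01], [0.263, 0.965, 0.001], [-0.01, 0.004, -1.0]]
force: [-0.6, 0.8, -0.2]
opening: 0.1
```

Emit:
step_arm:
  dp:
    - [0,0,0]
    - [0,0,0]
    - [0,0,0]
  turn: [0,0,0]

```text
time: 26.95
ee_pos: [513.9, 22.2, 280.8]
tcp_rot: [[-0.965, 0.261, -0.002], [0.261, 0.965, -0.0], [0.002, -0.001, -1.0]]
force: [0.3, 0.5, 1.0]
opening: -0.1
```

```bash
python3 -c "
from h import *
st=get_state();cm=cam('wrist',st)
im=read_camera('wrist')
r=outline_of('wrist','lid_grip')[0]
f,e=fit(cm,r['region'],61,177,144,(487,30,-15.2),fixsize=False); print(f,e,r['score'])
go(487.4,30.2,230,-15.2)
cv2.imwrite('pics/w14.png',im)
cv2.imwrite('pics/t14.png',read_camera('scene'))
"
```

```text
[486.59  29.02 -15.     0.74] 0.24 0.77
t 27.05 pos [514.3  22.1 281.3] yaw 164.85 dp [28.   0.8 51.3] turn 0.0008 rows 1.0 F [-0.2 -0.4 -0.5] open -0.1 J [-19.  13.  14. 112.  -4.  56.  72.]
```

View pics/t14.png

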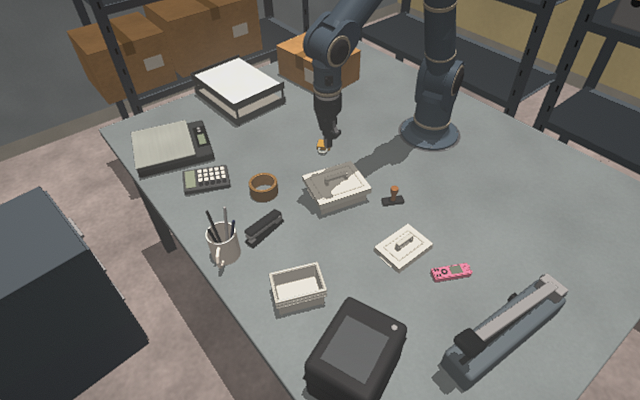

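View pics/w14.png

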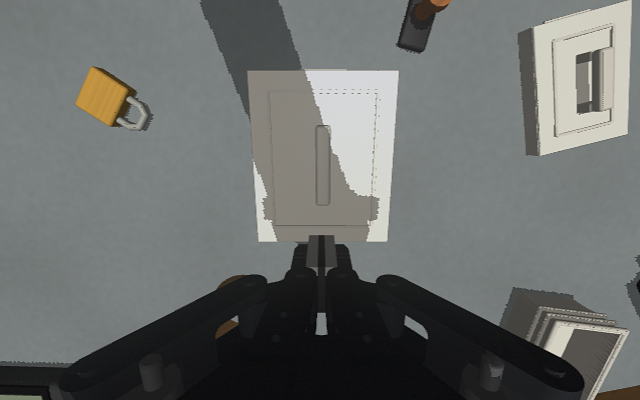

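Lid closed and level on the tub (scene pixel 337,187), other things in place, arm clear. Handing in.

```bash
python3 -c "
from workcell import *
print(finish_job())"
```

```text
the job is handed in; nothing more can be done
None
```

I laid the silver-faced recorder flat and face up on the floor of the big tub. I then put on the larger lid, pressed it down through its grip, and handed the job in at about 27 s. The system gave no verdict.

- **Recorder:** I opened the fingers only once it met the floor (4 N), and the wrist camera then showed it flat and centred to within about 1 mm. The lid now covers it, so I could not check it again at the end.
- **Lid:** The press stopped at 27 N with the grip at its home height. Pressing each end afterwards with 14 to 18 N met the flat top at about 60.5 mm at both ends; home is 61 mm.
- **Fit:** The last camera fit puts the lid about 1.5 mm and 0.2° from where I measured the tub before lidding. The tub's own pose can't be seen separately once covered.
- **Other things:** In the last scene picture they look unmoved and the arm is clear; I did not measure them again.

No check failed. The first wrist measurement of the recorder disagreed with the top camera by about 15 mm because the arm was still swaying. Once it settled, the two agreed to about 3 mm.

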